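Hold the capsule tray open at the mark

TASK

Get the capsule coffee machine ready for a colleague to load: press its large round key, then the bar-shaped key, then the small round key, one at a time, each fully down and let up again before the next. Then pull the spring-loaded capsule tray out by its upright tab until the tab is level with the steel pointer on the guide rail, and keep it there: finish while still holding the tray steady in the gripper's fingers. Leave the pointer and everything else on the worktop where it is.

Things in the scene. Friction and masses are not known exactly. Their poses are not given: they have to be found in the camera images.
- machine: capsule coffee machine, fixed; origin on the worktop under its middle, z up, its -x is its front and the level way the tray pulls out. Grey console x -170 to -20 mm, 260 wide, flat top at 130; keys in a row at x -125, y -56/0/56, any order. Black head behind, x -20 to 130, 220 high. Drip base in front to x -290, 16 high. Two guide rails 8 wide at y -41 and 41, out to x -318, tops at 82
- tab (a point): centre of the tray's upright white tab, 108 mm above the worktop. Tab: 12 mm thick along the machine's x, 44 wide along its y, from the tray's deck (50 wide, top at 85 mm) up to 128 mm above the worktop. Tray home: tab centre 52 mm in front of the console's face, leaving a 46 mm gap for a finger behind it. Axes as the machine's
- tray (a joint): how far the capsule tray is pulled out, m: 0 home, 0.10 at its stop. A spring pulls it home with about 3.3 N at 0 plus 1.1 N per 10 mm pulled (8 to 12 N at the marks); it runs home when let go
- pointer (a point): middle of the top of a thin steel cross bar (4 by 34 mm) on a stiff collar on the machine's +y guide rail, 87.5 mm above the worktop. It marks how far to pull: tab (middle of its thickness) and pointer level along the machine's x. Axes as the machine's; it is not centred on the tray in y
- marker (a joint): setting of the pointer, m: equals the value of joint tray at which the tab is level with the pointer (0.045 to 0.075)
- large_key_top (a point): centre of the top face of the large round key, 33 mm across, aluminium; it stands 12 mm proud of its 3 mm black plate (46 mm wide) on the console, top face 145 mm above the worktop when up; moves with the key. Pressed straight down
- large_key (a joint): travel of this key, m: 0 up, 0.005 fully down; spring-return, about 1 N to start and 4 N fully down
- bar_key_top (a point): centre of the top face of the bar-shaped key, 14 mm by 38 mm, long along the machine's y, aluminium; it stands 12 mm proud of its 3 mm black plate (46 mm wide) on the console, top face 145 mm above the worktop when up; moves with the key. Pressed straight down
- bar_key (a joint): travel of this key, m: 0 up, 0.005 fully down; spring-return, about 1 N to start and 4 N fully down
- small_key_top (a point): centre of the top face of the small round key, 18 mm across, aluminium; it stands 12 mm proud of its 3 mm black plate (46 mm wide) on the console, top face 145 mm above the worktop when up; moves with the key. Pressed straight down
- small_key (a joint): travel of this key, m: 0 up, 0.005 fully down; spring-return, about 1 N to start and 4 N fully down
- mug: bystander, leave alone: a white mug 80 mm wide, 95 mm high, handle on its own +y side; origin at the centre of its underside
- capsule_a: bystander, leave alone: an aluminium coffee capsule, 37 mm wide and 29 mm high, standing on the console's top beside the keys; origin at the centre of its underside
- capsule_b: bystander, leave alone: a copper-coloured capsule, 37 mm wide and 29 mm high, on the worktop beside the machine's front; origin at the centre of its underside
- jar: bystander, leave alone: an amber glass jar, 72 mm wide, 110 mm high, black cap; origin at the centre of its underside
- spoon: bystander, leave alone: a 150 mm steel spoon lying flat; origin under its middle
- tape: bystander, leave alone: a black roll of tape lying flat, 100 mm wide, 48 mm high; origin at the centre of its underside
- paper_roll: bystander, leave alone: a blue paper roll standing upright, 110 mm wide, 200 mm high; origin at the centre of its underside

How it is judged:
On the way, in this order (a step that is already met when the one before it is completed fails the run):
1. the large round key alone is pressed (value of joint large_key above 0.0035 m and value of joint each of bar_key, small_key below 0.0015 m), for 0.1 s.
2. then the bar-shaped key alone is pressed (value of joint bar_key above 0.0035 m and value of joint each of large_key, small_key below 0.0015 m), for 0.1 s.
3. then the small round key alone is pressed (value of joint small_key above 0.0035 m and value of joint each of large_key, bar_key below 0.0015 m), for 0.1 s.
4. the tray is pulled out to the pointer and held there by the fingers, all keys up (x of tab in the frame of pointer between -0.005 and 0.005 m and contact force between the fingers and tray above 1 N and value of joint each of large_key, bar_key, small_key below 0.0015 m), for 0.5 s.
At the end, for the whole second after the job is handed in: The program ends holding: the fingers still hold the tray, which stands still with the centre of its tab within 5 mm of the pointer along the pull; no other object props it; all keys are up (all of step 4 and velocity of joint tray between -0.01 and 0.01 m/s and contact force between tray and mug below 0.3 N and contact force between tray and capsule_a below 0.3 N and contact force between tray and capsule_b below 0.3 N and contact force between tray and jar below 0.3 N and contact force between tray and spoon below 0.3 N and contact force between tray and tape below 0.3 N and contact force between tray and paper_roll below 0.3 N); the arm keeps its last pose, push and grip.
It fails at once if a bystander is shifted by more than 25 mm or knocked over (distance of any of mug, capsule_a, capsule_b, jar, spoon, tape, paper_roll from where it was at the start of the episode above 0.025 m or angle between any of mug, capsule_a, capsule_b, jar, spoon, tape, paper_roll's own z axis and vertical above 0.5 rad).
It fails at once if the pointer is shifted by more than 4 mm (distance of pointer from where it was at the start of the episode above 0.004 m).
It also fails if it takes over 45 s, if anything falls off the work surface, if the arm or the gripper's body presses on something with over 40 N, if the wrist force passes 120 N, or if a joint passes its speed limit or range.

ROBOT

A 6-joint arm with a two-finger parallel gripper is mounted at the origin on the work surface. World frame = base frame: x ahead of the robot, y to its left, z up, the work surface at z = 0. Lengths are in m, angles in rad, forces in N, time in s.
With the tool pointing down it reaches from about 0.225 to 0.875 m from the base axis. Payload 3.4 kg.
Tool frame: the origin (TCP) lies at the very end of the fingers, on their centre line; the grasp point (between the pads) lies 19 mm behind it; z points along the fingers, y is the line along which they close (so a half turn about z gives the same grasp; the last joint's range is limited). The gripper opens to 85 mm and grips with 20 to 120 N. Pads are 22 mm wide; open, the fingers measure 114 mm over their backs; the gripper's body (76 mm by 85 mm) begins 54 mm behind the grasp point. The pads swing forward as they close: fully open they stand 13 mm farther back than shut.
Start: joints at [-1.462, 0.276, 1.505, -0, 1.361, -0.121], TCP at [0.131, -0.56, 0.231] pointing down, gripper open.
Joint ranges: [-2.89, 2.89], [-0.75, 2.08], [0.22, 2.7], [-1.18, 4.32], [0.11, 2.71], [-2.7, 2.7]. Speed limits (rad/s): [2.57, 2.57, 3.14, 3.14, 3.14, 3.14].

INTERFACE

Orientations are given as a unit quaternion [w, x, y, z].
In Python, from rig import readout, vision, manip gives the robot as it stands.
- The arm moves only by the shell command python3 -m handwheel 'ROWS' [FORCE]. ROWS is JSON, a list of rows, each a list of 3 entries, a list of its own where there are three numbers: the shift along the tool's x, y, z in mm, then the turn, a rotation vector about the tool's x, y, z in units of 6 degrees (1.0 is 6 degrees), then the closure, from -1 (fully open) to 1 (shut), so that 0 is half open. A call has 1 to 20 rows; each row shifts and turns the commanded pose from where the row before left it, along the tool's axes as they then stand; what a row does not reach is not made up. A row lasts 1/8 s, in which the tool goes at most 62.5 mm and 10.7 degrees, less where a joint would pass 70% of its speed; a pose out of reach is approached as far as the arm can. A call is refused whole if a number of a shift passes 62.5 or a number of a turn 1, either way. A call with a gripper value outside its range is refused whole. The fingers move at their own pace and stop on an object; FORCE is the grip in N (left out, the last holds). Time passes only in rows, so rows that do not move let the fingers close. It gives the time, the measured TCP pose, the force, the opening and the grip force at its end, in the units of the state.
- readout.get_state(): the state, without advancing time (a new reading comes with each control period).
- vision.get_image(name): name is "side" or "top"; returns the picture (480x640x3 uint8, blue, green, red); there is no depth.
- vision.camera_params(name): a dict with "intrinsics" (3x3 intrinsics, pixels), "rvec" (rotation vector, rad) and "tvec" (3), from world to camera coordinates, as OpenCV has them. Camera axes: x right, y down, z forward; pixel columns grow to the right and rows downward; lengths in m; the calibration is good to about 2 mm. A picture is of the moment at which its call begins. camera_params takes no time and is no camera call.
- manip.sign_off(): hands the job in; it is judged then, once.
The state is a dict: "clock": time; "qpos": joint angles; "qd": joint speeds; "effort": joint torques, N m; "position": TCP position; "ee_rot": TCP orientation; "contact_force": force on the tool from outside, world axes, zero at the start; "moment": the same for the moment, N m; "width": finger opening in m; "gripper_force": force on a finger pad.
Only numpy, scipy, OpenCV 4.12 (cv2) and the standard library are available. Lean on these libraries where they do the work, as an engineer would, in place of code of your own. Each camera call takes 0.05 s, during which the arm holds its last target. There are 200 camera calls.

## Working session

There is one attempt and no reset: what is moved stays moved. The work goes in short steps, Python scripts to look and compute and a shell command to move; the robot and the scene stay as the last step left them, time stands still between calls to the robot, and variables do not carry over. Pictures are saved under pics/ and viewed, at most 10 in all, crops included, and the job is handed in when it is done.

```bash
mkdir -p pics; ls; python3 - <<'E'
from rig import readout, vision
import cv2
for n in("side","top"):
    cv2.imwrite(f"pics/{n}0.png",vision.get_image(n)); p=vision.camera_params(n); print(n,p)
print(readout.get_state())
E
```

```text
pics
side {'intrinsics': array([[610.93651528,   0.        , 320.27287939],
       [  0.        , 610.93651528, 233.04767007],
       [  0.        ,   0.        ,   1.        ]]), 'rvec': array([ 0.2125906 , -2.86640254,  1.17577251]), 'tvec': array([0.59246131, 0.10266624, 1.32094426])}
top {'intrinsics': array([[474.87206305,   0.        , 315.02375359],
       [  0.        , 474.87206305, 240.61863774],
       [  0.        ,   0.        ,   1.        ]]), 'rvec': array([ 2.15743026, -2.1574293 ,  0.14375638]), 'tvec': array([0.05709661, 0.58942972, 1.05007527])}
{'clock': 0.1, 'qpos': array([-1.46199704e+00,  2.76558194e-01,  1.50603477e+00,  1.48393362e-05,
        1.36069043e+00, -1.20967360e-01]), 'qd': array([-0.00208468, -0.00151407, -0.00291707,  0.00034287, -0.00015666,
       -0.00087586]), 'effort': array([ 1.20177174e-03, -4.17699730e+01, -2.46406174e+01, -1.75725481e-04,
        5.78701045e-03,  4.63313707e-07]), 'position': array([ 0.13092235, -0.55940579,  0.23049988]), 'ee_rot': array([-8.45310125e-04,  9.93407989e-01,  1.14629196e-01,  1.23982873e-05]), 'contact_force': array([-0.19545664, -0.23354096, -0.01235781]), 'moment': array([-0.02298415, -0.00631762,  0.00501408]), 'gripper_force': 0.0, 'width': 0.08530392081541424}
```

View pics/top0.png

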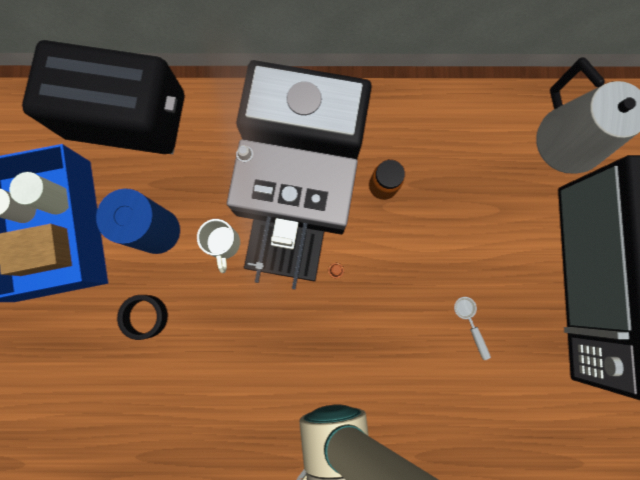

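View pics/side0.png

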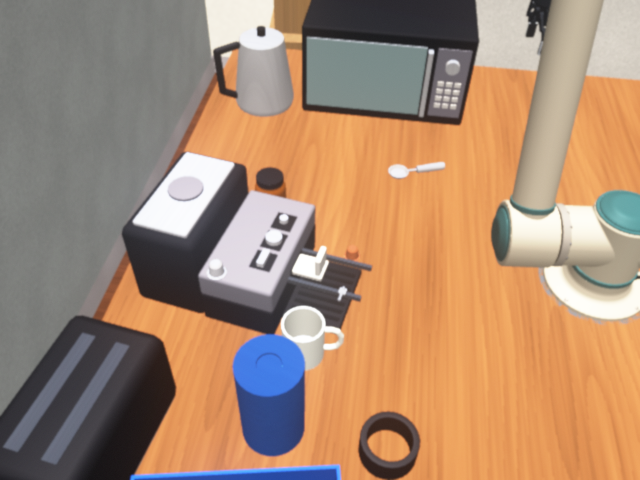

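Top view: bar key near (263,190), large key (290,194), small key (316,198), tab about (285,230), pointer about (259,266). I'll enlarge both views.

```bash
cat > h.py <<'E'
import numpy as np, cv2
from rig import vision
def cam(n):
    p=vision.camera_params(n); R=cv2.Rodrigues(p["rvec"])[0]; return p["intrinsics"],R,np.asarray(p["tvec"]),p["rvec"]
def px2w(n,uv,z):
    K,R,t,_=cam(n); d=R.T@np.linalg.inv(K)@np.array([*uv,1.]); c=-R.T@t
    return c+d*(z-c[2])/d[2]
def w2px(n,P):
    K,R,t,r=cam(n); return cv2.projectPoints(np.atleast_2d(np.asarray(P,float)),r,t,K,None)[0][:,0]
def crop(n,x,y,w,h,s,out):
    im=vision.get_image(n)[y:y+h,x:x+w]; cv2.imwrite(out,cv2.resize(im,None,fx=s,fy=s,interpolation=cv2.INTER_CUBIC))
E
python3 - <<'E'
from h import *
crop("top",220,130,150,165,3.6,"pics/top1.png"); crop("side",195,185,190,150,4,"pics/side1.png")
E
```

```text
(no output)
```

View pics/top1.png

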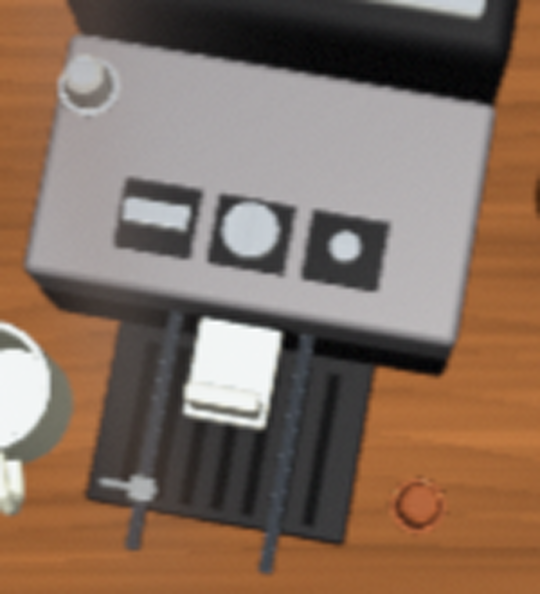

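View pics/side1.png

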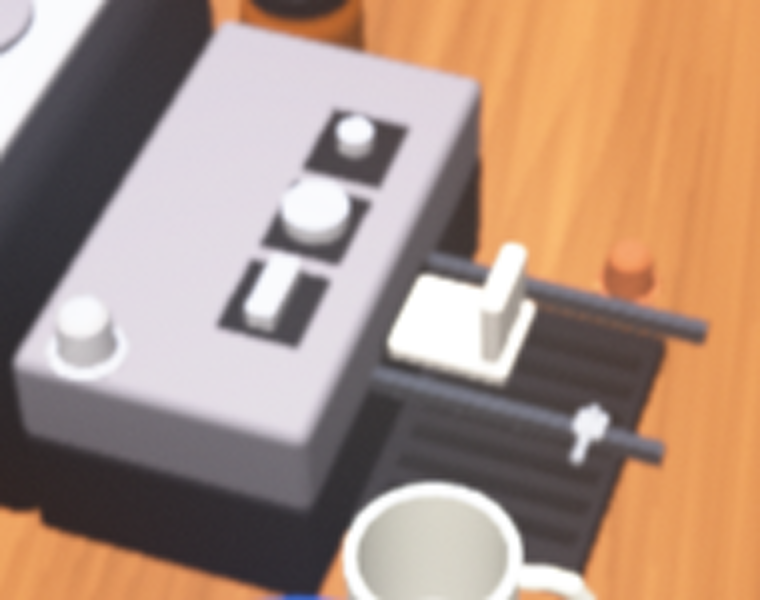

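Both crops are clear. In the top crop the key tops are at (156,212), (250,228) and (345,245), and the pointer bar runs from about (98,482) to (156,491). In the side crop the keys are at (277,278), (316,206) and (355,132), and the bar runs from (577,460) to (600,408). Next I'll fit the machine pose.

```bash
cat > fit.py <<'E'
from h import *
from scipy.optimize import least_squares
M=dict(bar=(-.125,.056,.145),large=(-.125,0,.145),small=(-.125,-.056,.145),fl=(-.17,.13,.13),fr=(-.17,-.13,.13),
 rl=(-.318,.041,.082),rr=(-.318,-.041,.082))
T=dict(bar=(156,212),large=(250,228),small=(345,245),fl=(28,272),fr=(458,343),rl=(133,548),rr=(267,572))
S=dict(bar=(277,278),large=(316,206),small=(355,132),fl=(305,440),fr=(475,88),rl=(660,450),rr=(703,330))
top={k:np.array([220,130])+np.array(v)/3.6 for k,v in T.items()}
side={k:np.array([195,185])+np.array(v)/4 for k,v in S.items()}
def W(p,m):
    m=np.asarray(m,float); c,s=np.cos(p[2]),np.sin(p[2]); return np.array([p[0]+c*m[0]-s*m[1],p[1]+s*m[0]+c*m[1],m[2]])
def res(p):
    return np.concatenate([ (w2px(n,[W(p,M[k]) for k in d])-np.array(list(d.values()))).ravel() for n,d in(("top",top),("side",side))])
r=least_squares(res,[.7,0,0],loss="soft_l1"); P=r.x
if __name__=="__main__":
    print("pose",P,np.degrees(P[2])); print(r.fun.reshape(-1,2).round(1).tolist() if 0 else res(P).reshape(-1,2).round(1).tolist())
    for k in("bar","large","small"): print(k,W(P,M[k]).round(4))
    inv=lambda w:(lambda d:(np.cos(P[2])*d[0]+np.sin(P[2])*d[1],-np.sin(P[2])*d[0]+np.cos(P[2])*d[1],w[2]))(w-np.array([P[0],P[1],0]))
    f=lambda n,o,s,uv,z: np.round(inv(px2w(n,np.array(o)+np.array(uv)/s,z)),4)
    for uv in((98,482),(143,488),(127,486)): print("ptr top",f("top",(220,130),3.6,uv,.0875))
    for uv in((577,460),(588,435),(600,410)): print("ptr side",f("side",(195,185),4,uv,.0875))
    print("tab", W(P,(-.222,0,.128)), (w2px("top",[W(P,(x,y,.128)) for x in(-.216,-.228) for y in(-.022,.022)])-[220,130])*3.6)
E
python3 fit.py
```

```text
pose [ 0.79966478  0.09050173 -0.17125626] -9.812260955506874
[[-0.6, -0.7], [-0.4, -0.6], [-0.3, -0.8], [-2.7, -1.0], [-0.8, 0.0], [-0.8, -0.3], [-0.8, -0.5], [-0.6, 0.3], [0.2, -1.7], [0.4, -1.9], [0.9, -0.3], [2.8, -4.0], [1.7, -2.1], [1.6, -2.4]]
bar [0.686 0.167 0.145]
large [0.6765 0.1118 0.145 ]
small [0.6669 0.0566 0.145 ]
ptr top [-0.2831  0.0667  0.0875]
ptr top [-0.2821  0.0393  0.0875]
ptr top [-0.2825  0.049   0.0875]
ptr side [-0.2813  0.0699  0.0875]
ptr side [-0.282   0.0537  0.0875]
ptr side [-0.2831  0.037   0.0875]
tab [0.58091231 0.12833505 0.128     ] [[259.63240476 389.21337199]
 [185.41506819 376.45613219]
 [256.00135165 409.33513487]
 [181.67340064 396.54333518]]
```

Fit is good: yaw is -9.8°, and the pointer is at machine x -0.2825, so the target tray value is about 0.0605. Next I'll turn the tool so it closes along the machine's x, and shut the fingers.

```bash
cat > go.py <<'E'
import sys
from fit import *
from rig import readout
from scipy.spatial.transform import Rotation as Ro
s=readout.get_state(); q=s["ee_rot"]; R=Ro.from_quat([q[1],q[2],q[3],q[0]]).as_matrix()
def to(m,lbl=""):
    w=W(P,m); print(lbl,"world",w.round(4),"tool shift mm",(R.T@(w-s["position"])*1000).round(1))
mx=np.array([np.cos(P[2]),np.sin(P[2]),0]); 
if __name__=="__main__":
    print("t",s["clock"],"pos",s["position"].round(4),"y-axis ang",np.degrees(np.arctan2(R[1,1],R[0,1])).round(2),"z",R[:,2].round(4),"w",s["width"].round(4),"gf",s["gripper_force"],"F",s["contact_force"].round(2),"q",s["qpos"].round(2))
    e=R.T@Ro.from_euler('z',P[2]).as_matrix()@np.array([[0,1,0],[1,0,0],[0,0,-1]]); print("turn units",(Ro.from_matrix(e).as_rotvec()/np.radians(6)).round(2))
    a=list(map(float,sys.argv[1:]))
    if a: to(a)
E
python3 -m handwheel '[[[0,0,0],[0,0,-1],1],[[0,0,0],[0,0,-1],1],[[0,0,0],[0,0,-1],1],[[0,0,0],[0,0,-1],1],[[0,0,0],[0,0,-1],1],[[0,0,0],[0,0,-1],1],[[0,0,0],[0,0,-1],1],[[0,0,0],[0,0,-1],1],[[0,0,0],[0,0,-1],1],[[0,0,0],[0,0,-1],1],[[0,0,0],[0,0,-1],1],[[0,0,0],[0,0,-0.2],1]]' 40
python3 go.py -.125 0 .19
```

```text
clock: 1.7
position: [0.1309, -0.5598, 0.2311]
ee_rot: [-0.0, 0.764, 0.645, 0.0]
contact_force: [-0.2, -0.4, -0.0]
width: -0.0002
gripper_force: 0.0Traceback (most recent call last):
  File "go.py", line 10, in <module>
    print("t",s["clock"],"pos",s["position"].round(4),"y-axis ang",np.degrees(np.arctan2(R[1,1],R[0,1])).round(2),"z",R[:,2].round(4),"w",s["width"].round(4),"gf",s["gripper_force"],"F",s["contact_force"].round(2),"q",s["qpos"].round(2))
                                                                                                                                          ^^^^^^^^^^^^^^^^
AttributeError: 'float' object has no attribute 'round'
```

```bash
sed -i 's/s\["width"\].round(4)/s["width"]/' go.py; python3 go.py -.125 0 .22
```

```text
t 1.7 pos [ 0.1309 -0.5598  0.2311] y-axis ang -9.64 z [-1.e-04  4.e-04 -1.e+00] w -0.0001531431333120618 gf 0.0 F [-0.2  -0.4  -0.02] q [-1.46  0.28  1.51 -0.    1.36 -1.29]
turn units [-0.   -0.    0.03]
 world [0.6765 0.1118 0.22  ] tool shift mm [753.4 425.4  11.3]
```

```bash
python3 -m handwheel '[[[42,24,0],[0,0,0],1],[[42,24,0],[0,0,0],1],[[42,24,0],[0,0,0],1],[[42,24,0],[0,0,0],1],[[42,24,0],[0,0,0],1],[[42,24,0],[0,0,0],1],[[42,24,0],[0,0,0],1],[[42,24,0],[0,0,0],1],[[42,24,0],[0,0,0],1],[[42,24,0],[0,0,0],1],[[42,24,0],[0,0,0],1],[[42,24,0],[0,0,0],1],[[42,24,0],[0,0,0],1],[[42,24,0],[0,0,0],1],[[42,24,0],[0,0,0],1],[[42,24,0],[0,0,0],1],[[42,24,0],[0,0,0],1],[[39,17,11],[0,0,0],1],[[0,0,0],[0,0,0],1]]'
python3 go.py -.125 0 .155
```

```text
clock: 4.08
position: [0.6766, 0.1141, 0.2181]
ee_rot: [-0.001, 0.763, 0.646, -0.001]
contact_force: [-0.1, -1.3, 0.1]
width: -0.0001
gripper_force: 0.0
t 4.075 pos [0.6766 0.1141 0.2181] y-axis ang -9.51 z [-2.3e-03  7.0e-04 -1.0e+00] w -5.606028477508926e-05 gf 0.0 F [-0.09 -1.35  0.06] q [0.07 0.45 1.26 0.   1.43 0.23]
turn units [-0.02 -0.    0.05]
 world [0.6765 0.1118 0.155 ] tool shift mm [-2.3  0.5 63.1]
```

```bash
python3 -m handwheel '[[[0,0,32],[0,0,0],1],[[0,0,31],[0,0,0],1],[[0,0,0],[0,0,0],1],[[0,0,0],[0,0,0],1]]'
python3 go.py -.125 0 .142; python3 -c "
from h import *
import numpy as np
a=cv2.resize(vision.get_image('top')[150:250,230:360],None,fx=4,fy=4,interpolation=2);b=cv2.resize(vision.get_image('side')[170:270,220:290],None,fx=4,fy=4,interpolation=2)
cv2.imwrite('pics/c1.png',np.hstack([a,b]))"
```

```text
clock: 4.58
position: [0.6765, 0.1108, 0.1587]
ee_rot: [0.001, 0.764, 0.645, 0.001]
contact_force: [-0.5, -0.4, 1.1]
width: 0.0004
gripper_force: 0.0
t 4.575 pos [0.6765 0.1108 0.1587] y-axis ang -9.69 z [ 1.8e-03 -2.0e-04 -1.0e+00] w 0.0004458968986386249 gf 0.0 F [-0.52 -0.35  1.05] q [ 0.06  0.48  1.36 -0.    1.3   0.23]
turn units [ 0.02 -0.    0.02]
 world [0.6765 0.1118 0.142 ] tool shift mm [ 1.  -0.2 16.7]
```

View pics/c1.png

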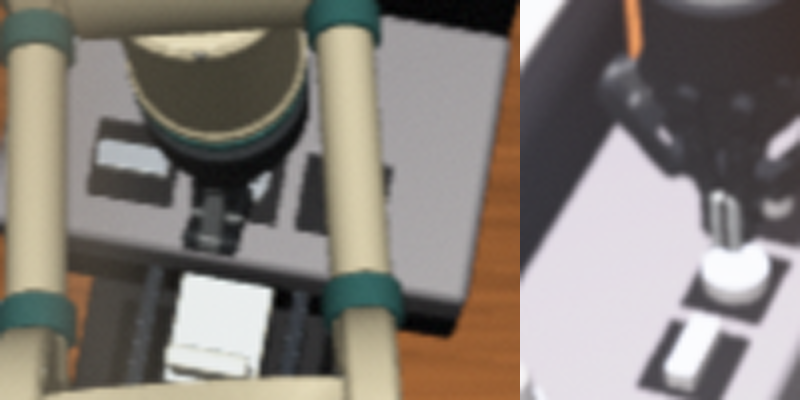

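The side view shows the closed fingertips just above the large key (key top at about (737,270) in the crop). I'll press it.

```bash
python3 -m handwheel '[[[1,0,11],[0,0,0],1],[[0,0,5],[0,0,0],1],[[0,0,4],[0,0,0],1],[[0,0,0],[0,0,0],1],[[0,0,0],[0,0,0],1]]'
python3 go.py -.125 0 .139
```

```text
clock: 5.3
position: [0.6764, 0.1124, 0.1399]
ee_rot: [0.001, 0.764, 0.645, 0.001]
contact_force: [-3.3, 0.6, 11.0]
width: 0.0003
gripper_force: 5.6
t 5.3 pos [0.6764 0.1124 0.1399] y-axis ang -9.62 z [ 0.0022 -0.     -1.    ] w 0.00032782267493682796 gf 5.567825722901034 F [-3.25  0.58 11.01] q [ 0.06  0.49  1.39 -0.    1.26  0.23]
turn units [ 0.02 -0.    0.03]
 world [0.6765 0.1118 0.139 ] tool shift mm [-0.6  0.2  0.9]
```

Fully down: TCP at 0.140 with 11 N on it. Now up and over to the bar key, which is +56 mm along tool x.

```bash
python3 -m handwheel '[[[0,0,-15],[0,0,0],1],[[0,0,-10],[0,0,0],1],[[28,0,0],[0,0,0],1],[[28,0,0],[0,0,0],1],[[0,0,0],[0,0,0],1],[[0,0,0],[0,0,0],1]]'
python3 go.py -.125 .056 .139
```

```text
clock: 6.05
position: [0.6852, 0.167, 0.162]
ee_rot: [0.0, 0.764, 0.645, -0.001]
contact_force: [-0.0, -0.7, -0.2]
width: 0.0001
gripper_force: 0.0
t 6.05 pos [0.6852 0.167  0.162 ] y-axis ang -9.62 z [-9.0e-04 -1.1e-03 -1.0e+00] w 8.05747444436983e-05 gf 0.0 F [-0.01 -0.73 -0.21] q [ 0.14  0.51  1.3  -0.    1.33  0.31]
turn units [-0.01  0.01  0.03]
 world [0.686 0.167 0.139] tool shift mm [ 0.2  0.8 23. ]
```

```bash
python3 -m handwheel '[[[0,1,13],[0,0,0],1],[[0,0,6],[0,0,0],1],[[0,0,4],[0,0,0],1],[[0,0,0],[0,0,0],1],[[0,0,0],[0,0,0],1]]'
python3 go.py -.125 .056 .139
```

```text
clock: 6.68
position: [0.6861, 0.1663, 0.14]
ee_rot: [0.0, 0.764, 0.645, -0.001]
contact_force: [-2.6, -2.7, 5.3]
width: -0.0
gripper_force: 2.7
t 6.675 pos [0.6861 0.1663 0.14  ] y-axis ang -9.65 z [-5.0e-04 -1.4e-03 -1.0e+00] w -3.682097535182894e-05 gf 2.7079176530241966 F [-2.63 -2.7   5.28] q [ 0.14  0.53  1.33 -0.    1.28  0.31]
turn units [-0.    0.01  0.03]
 world [0.686 0.167 0.139] tool shift mm [ 0.6 -0.2  1. ]
```

```bash
python3 -m handwheel '[[[0,0,1],[0,0,0],1],[[0,0,0],[0,0,0],1]]'; python3 -m handwheel '[[[0,0,-16],[0,0,0],1],[[0,0,-10],[0,0,0],1],[[-56,0,0],[0,0,0],1],[[-56,0,0],[0,0,0],1],[[0,0,0],[0,0,0],1],[[0,0,0],[0,0,0],1]]'
python3 go.py -.125 -.056 .139
```

```text
clock: 6.92
position: [0.6861, 0.1663, 0.14]
ee_rot: [0.001, 0.764, 0.645, -0.0]
contact_force: [-3.0, -1.9, 8.4]
width: 0.0001
gripper_force: 4.3
clock: 7.68
position: [0.6681, 0.0573, 0.1645]
ee_rot: [-0.0, 0.764, 0.645, 0.001]
contact_force: [0.2, 0.6, -0.0]
width: -0.0003
gripper_force: 0.0
t 7.675 pos [0.6681 0.0573 0.1645] y-axis ang -9.68 z [ 5.0e-04  1.1e-03 -1.0e+00] w -0.00033670639229035085 gf 0.0 F [ 0.19  0.63 -0.01] q [-0.02  0.46  1.39  0.    1.29  0.15]
turn units [ 0.   -0.01  0.02]
 world [0.6669 0.0566 0.139 ] tool shift mm [-0.9 -1.  25.5]
```

The bar key bottomed: the force rose while z stayed at 0.140. Now the small key.

```bash
python3 -m handwheel '[[[-1,-1,15],[0,0,0],1],[[0,0,6],[0,0,0],1],[[0,0,5],[0,0,0],1],[[0,0,0],[0,0,0],1],[[0,0,0],[0,0,0],1]]'; python3 -m handwheel '[[[0,0,1],[0,0,0],1],[[0,0,0],[0,0,0],1]]'
```

```text
clock: 8.3
position: [0.666, 0.0574, 0.1399]
ee_rot: [-0.0, 0.764, 0.646, 0.0]
contact_force: [-4.2, 1.2, 9.8]
width: 0.0001
gripper_force: 4.9
clock: 8.55
position: [0.666, 0.0574, 0.1399]
ee_rot: [-0.0, 0.764, 0.646, 0.0]
contact_force: [-4.8, 2.1, 13.6]
width: 0.0005
gripper_force: 6.7
```

Small key bottomed too. Now lift, go above the tab and open to about 50 mm.

```bash
python3 -m handwheel '[[[0,0,-20],[0,0,0],1],[[0,0,-20],[0,0,0],1],[[28,-33,0],[0,0,0],-0.1],[[28,-33,0],[0,0,0],-0.1],[[0,-31,0],[0,0,0],-0.1],[[0,0,0],[0,0,0],-0.1],[[0,0,0],[0,0,0],-0.1]]'
python3 go.py -.222 0 .092; python3 -c "
from h import *
import numpy as np
a=cv2.resize(vision.get_image('top')[190:290,230:330],None,fx=4,fy=4,interpolation=2);b=cv2.resize(vision.get_image('side')[200:300,255:355],None,fx=4,fy=4,interpolation=2)
cv2.imwrite('pics/c2.png',np.hstack([a,b]))"
```

```text
clock: 9.43
position: [0.5811, 0.1279, 0.1772]
ee_rot: [0.0, 0.764, 0.645, 0.0]
contact_force: [0.9, 0.3, 0.9]
width: 0.047
gripper_force: 0.0
t 9.425 pos [0.5811 0.1279 0.1772] y-axis ang -9.6 z [ 1.1e-03 -2.0e-04 -1.0e+00] w 0.04698877530299832 gf 0.0 F [0.91 0.33 0.91] q [ 0.1   0.34  1.55 -0.    1.25  0.27]
turn units [ 0.01 -0.    0.04]
 world [0.5809 0.1283 0.092 ] tool shift mm [ 0.5 -0.3 85.2]
```

View pics/c2.png

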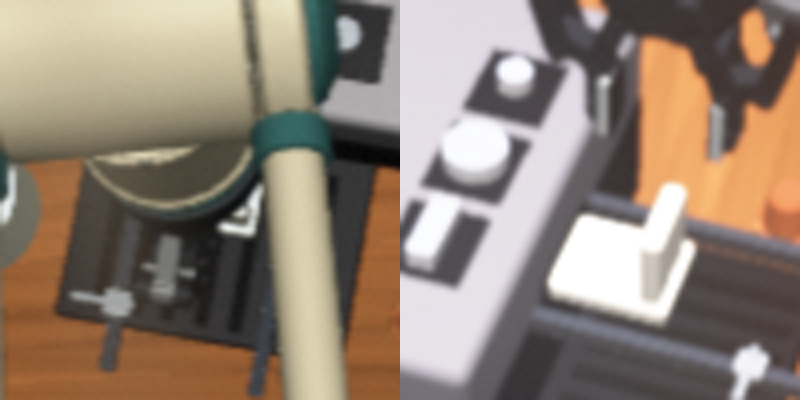

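Side view: the fingers straddle the tab, with tips at (601,130) and (717,155) and the tab below between them. Descend and grip.

```bash
python3 -m handwheel '[[[0,0,30],[0,0,0],-0.1],[[0,0,30],[0,0,0],-0.1],[[0,0,20],[0,0,0],-0.1],[[0,0,4],[0,0,0],-0.1],[[0,0,0],[0,0,0],-0.1]]'
python3 -m handwheel '[[[0,0,0],[0,0,0],1],[[0,0,0],[0,0,0],1],[[0,0,0],[0,0,0],1],[[0,0,0],[0,0,0],1]]' 60
python3 go.py -.2825 0 .092
```

```text
clock: 10.15
position: [0.5812, 0.1273, 0.0933]
ee_rot: [0.0, 0.764, 0.645, 0.0]
contact_force: [0.9, 0.4, 0.2]
width: 0.0471
gripper_force: 0.0
clock: 10.65
position: [0.5806, 0.1277, 0.0943]
ee_rot: [0.0, 0.764, 0.645, 0.001]
contact_force: [-1.5, -0.8, 4.7]
width: 0.0117
gripper_force: 59.1
t 10.65 pos [0.5806 0.1277 0.0943] y-axis ang -9.67 z [ 1.1e-03  3.0e-04 -1.0e+00] w 0.011661110115432515 gf 59.14780139923096 F [-1.53 -0.81  4.7 ] q [0.1  0.41 1.67 0.   1.07 0.27]
turn units [ 0.01 -0.    0.02]
 world [0.5213 0.1386 0.092 ] tool shift mm [  0.8 -60.3   2.3]
```

Gripped: width is 11.7 mm, which is the tab. I'll lift 1 mm off the deck and pull 60 mm.

```bash
python3 -m handwheel '[[[0,0,-1],[0,0,0],1],[[0,-5,0],[0,0,0],1],[[0,-10,0],[0,0,0],1],[[0,-10,0],[0,0,0],1],[[0,-10,0],[0,0,0],1],[[0,-10,0],[0,0,0],1],[[0,-8,0],[0,0,0],1],[[0,-5,0],[0,0,0],1],[[0,-2,0],[0,0,0],1],[[0,0,0],[0,0,0],1],[[0,0,0],[0,0,0],1],[[0,0,0],[0,0,0],1]]'
python3 go.py -.2825 0 .092;  python3 -c "
from h import *
import numpy as np
a=cv2.resize(vision.get_image('top')[210:310,225:325],None,fx=4,fy=4,interpolation=2);b=cv2.resize(vision.get_image('side')[215:315,290:390],None,fx=4,fy=4,interpolation=2)
cv2.imwrite('pics/c3.png',np.hstack([a,b]))"
```

```text
clock: 12.15
position: [0.5248, 0.1376, 0.0944]
ee_rot: [0.002, 0.764, 0.645, 0.003]
contact_force: [10.3, -0.4, -4.9]
width: 0.0112
gripper_force: 58.6
t 12.15 pos [0.5248 0.1376 0.0944] y-axis ang -9.65 z [ 7.2e-03  1.0e-04 -1.0e+00] w 0.011202366841630968 gf 58.557801246643066 F [10.32 -0.37 -4.9 ] q [ 0.13  0.34  1.78 -0.    1.01  0.3 ]
turn units [ 0.07 -0.01  0.03]
 world [0.5213 0.1386 0.092 ] tool shift mm [ 0.4 -3.6  2.4]
```

View pics/c3.png

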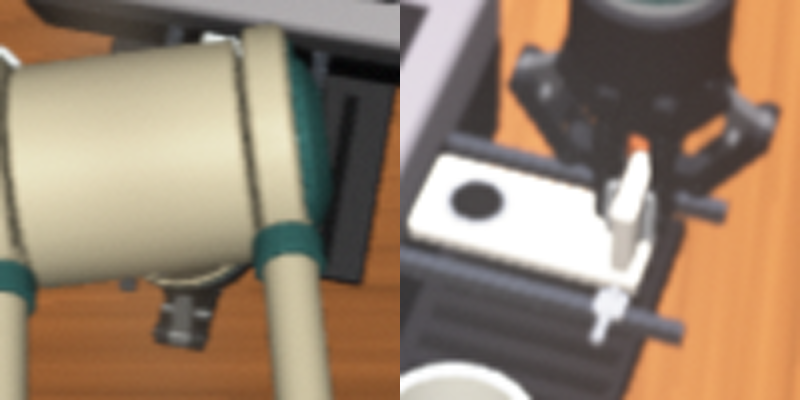

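Side view: the gripped tab's near end has its base at about (622,266), and the pointer bar runs from (597,340) to (615,292). I'll measure both in the machine frame.

```bash
python3 - <<'E'
from fit import *
c,s=np.cos(P[2]),np.sin(P[2])
def f(uv,z):
    d=px2w("side",np.array([290,215])+np.array([uv[0]-400,uv[1]])/4,z)-[P[0],P[1],0]; return np.round([c*d[0]+s*d[1],-s*d[0]+c*d[1]],4)
print("base",f((622,268),.085)); print("top centre",f((637,160),.128),"near top",f((627,213),.128))
for uv in((597,340),(606,315),(615,292)): print("ptr",f(uv,.0875))
for X in(-.279,-.2825): print(X,[((w2px("side",W(P,(X,.022,z)))[0]-[290,215])*4+[400,0]).round() for z in(.085,.128)])
E
```

```text
base [-0.2797  0.0214]
top centre [-0.2757 -0.0112] near top [-0.2805  0.0232]
ptr [-0.2813  0.0699]
ptr [-0.2811  0.054 ]
ptr [-0.2812  0.039 ]
-0.279 [array([620., 269.]), array([625., 210.])]
-0.2825 [array([627., 270.]), array([632., 212.])]
```

The tab is 2–3 mm short of the pointer, so pull 2.5 mm more and settle.

```bash
python3 -m handwheel '[[[0,-2.5,0],[0,0,0],1],[[0,0,0],[0,0,0],1],[[0,0,0],[0,0,0],1],[[0,0,0],[0,0,0],1],[[0,0,0],[0,0,0],1],[[0,0,0],[0,0,0],1],[[0,0,0],[0,0,0],1],[[0,0,0],[0,0,0],1]]'
python3 go.py -.2825 0 .092;  python3 -c "
from h import *
crop('side',290,215,100,100,6,'pics/c4.png')"
```

```text
clock: 13.25
position: [0.5225, 0.138, 0.0944]
ee_rot: [0.002, 0.764, 0.645, 0.003]
contact_force: [9.4, -0.7, -6.2]
width: 0.0113
gripper_force: 58.7
t 13.25 pos [0.5225 0.138  0.0944] y-axis ang -9.65 z [ 7.5e-03  2.0e-04 -1.0e+00] w 0.011344105472026435 gf 58.66164743900299 F [ 9.45 -0.68 -6.25] q [ 0.13  0.33  1.79 -0.    1.01  0.3 ]
turn units [ 0.07 -0.01  0.03]
 world [0.5213 0.1386 0.092 ] tool shift mm [ 0.4 -1.3  2.4]
```

View pics/c4.png

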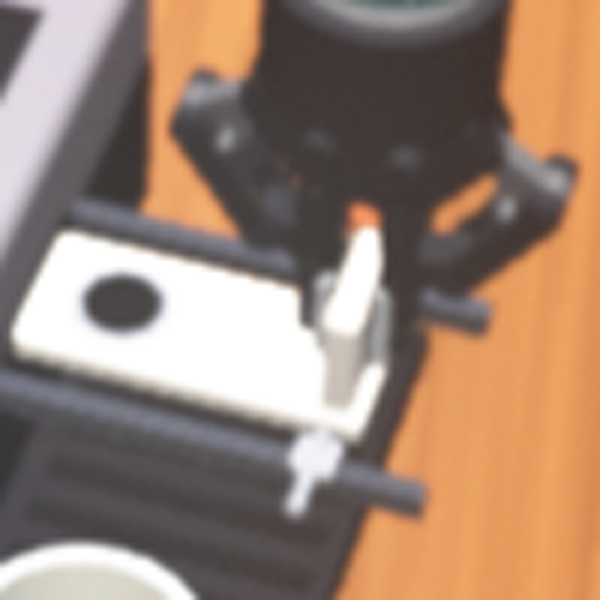

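The tab's near base is at about (338,403), which gives machine x ≈ -0.282. That is level with the pointer, and the tray is steady and gripped, so I'll hand it in.

```bash
python3 -c "
from rig import manip
print(manip.sign_off())"
```

```text
the job is handed in; nothing more can be done
None
```

I pressed the large, bar and small keys in that order, each to the bottom and released, then pulled the tray out about 60 mm; by the camera its tab is level with the pointer to within 1–2 mm, and the job is handed in with the gripper still holding the tray (no verdict was returned).

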